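# Cap the twine pot

### The job

Close the florist's twine pot with its sprung cap: pinch the cap's two tabs together and pick it up by them, push it gently into the pot's mouth until it is fully home against the sprung seal, and let go while it is held down so that the tabs spring out under the lip and lock it. Do not shove the cap hard against the pot, and leave the spools, roll and mug where they are.

Things in the scene. Friction and masses are not known exactly. Their poses are not given: they have to be found in the camera images.
- pot: White round twine pot, 96 mm wide, fixed to the bench by a 116 mm foot. Origin: centre of its underside, z up. A metal collar (87 mm outside) stands in its top: a 10 mm thick lip with a 55.4 mm round hole, at least 76 mm wide below the lip. The collar was left at an unmeasured height, lip top 110 to 123 mm above the bench: feel or look for it. It stays put when pressed.
- pot_mouth (a point): Point on the mouth's axis, fixed to the pot, 110 mm above the bench; the true lip top is 0 to 13 mm higher (see pot). Round the hole a black sprung seal ring (59 to 69 mm diameter) stands 3 mm above the lip; it takes about 6 N at first touch and 12 N when pressed flush, then the flange meets the solid lip and the force climbs steeply.
- cap: Pale grey plastic cap, about 90 g, loose, standing on its plug. Origin at the centre of the plug's underside, z up when upright. From below: a round plug of 54 mm diameter, 20.5 mm deep, its lowest 1.5 mm tapering to 51 mm; a flange disc of 74 mm diameter, 4 mm thick; on the flange two upright tabs that face each other across the cap's y axis. The cap fits at any turn about the vertical.
- cap_grip (a point): Point on the cap's axis half-way up between its two upright tabs, 39 mm above the plug's underside and 14.5 mm above the flange's top. Each tab is 22 mm wide along the cap's x, 5 mm thick along y and 28 mm tall; their outer faces are 44 mm apart when free and 33 mm apart when fully pinched. Same axes as the cap.
- cap_seat (a point): Centre of the flange's underside, 20.5 mm above the plug's underside and 18.5 mm below cap_grip. Fully home, this point lies in the plane of the lip's top face, on the mouth's axis, and the latches are 2 mm clear below the lip; once let go, the seal lifts the cap about 2 mm until the latches bear under the lip.
- tab_a (a joint): Inward travel of the tab on the cap's +y side, in m: 0 free (sprung out), 0.0055 fully pinched. Each tab needs about 4 N to start and 7 N to pinch fully. It carries a square latch 5.5 mm thick, whose top is 12 mm below the flange's underside and whose tip reaches 31.5 mm from the cap's axis when free, 26 mm when pinched (the plug's radius is 27 mm). Free latches cannot enter the mouth.
- tab_b (a joint): The same for the tab on the cap's -y side.
- cotton_spool: Bystander: white thread spool, 52 mm diameter, 55 mm tall, origin at the centre of its underside.
- mug: Bystander: white mug, 80 mm diameter, 85 mm tall, handle on its +y side, origin at the centre of its underside.
- wire_reel: Bystander: flat reel of copper wire with black flanges, 64 mm diameter, 25 mm tall, origin at the centre of its underside.
- twine_roll: Bystander: brown twine roll, 84 mm diameter, 60 mm tall, origin at the centre of its underside.
Things that resemble listed ones, but are neither listed nor needed, are in the scene too. Leave any green or yellow look-alike of the pot alone.

How it is judged:
By the outcome, as a careful person would: the job done as asked, in the order asked, and still so for the second after the job is handed in, with the robot touching nothing.
It also fails if it takes over 61 s, if anything falls off the work surface, if the arm or the gripper's body presses on something with over 40 N, if the wrist force passes 120 N, or if a joint passes its speed limit or range.

### The arm

A 6-joint arm with a two-finger parallel gripper is mounted at the origin on the work surface. World frame = base frame: x ahead of the robot, y to its left, z up, the work surface at z = 0. Lengths are in m, angles in rad, forces in N, time in s.
With the tool pointing down it reaches from about 0.375 to 0.975 m from the base axis. Payload 3.8 kg.
Tool frame: the origin (TCP) lies at the very end of the fingers, on their centre line; the grasp point (between the pads) lies 19 mm behind it; y points along the fingers, x is the direction in which the jaws open and shut, and the axes are right-handed (so a half turn about y gives the same grasp; the last joint's range is limited). The gripper opens to 85 mm and grips with 20 to 120 N. Pads are 22 mm wide; open, the fingers measure 114 mm over their backs; the gripper's body (76 mm by 85 mm) begins 54 mm behind the grasp point. The pads swing forward as they close: fully open they stand 13 mm farther back than shut.
Start: joints at [-0.037, 0.264, 1.604, -0, 1.274, -0.037], TCP at [0.675, -0, 0.231] pointing down, gripper open.
Joint ranges: [-2.63, 2.63], [-0.94, 2.18], [0.31, 2.57], [-1.31, 4.45], [0, 2.66], [-2.55, 2.55]. Speed limits (rad/s): [2.57, 2.57, 3.14, 3.14, 3.14, 3.14].

### API

Orientations are given as a rotation vector (axis times angle).
In Python, from workcell import telemetry, optics, job_done, models gives the robot as it stands.
- The arm moves only by the tool play_rows, never from a script. Its argument "commands" is text: rows parted by semicolons, each of 5 numbers parted by spaces: the shift along the world's x, y, z in cm, then the turn about the world's z in degrees, then the closure, from -1 (fully open) to 1 (shut), so that 0 is half open. A call has exactly 5 rows; each row shifts and turns the commanded pose from where the row before left it; what a row does not reach is not made up. A row lasts 1/8 s, in which the tool goes at most 62.5 mm and 10.7 degrees, less where a joint would pass 70% of its speed; a pose out of reach is approached as far as the arm can. A call is refused whole if a number of a shift passes 6.25 or a number of a turn 10.7, either way. A call with a gripper value outside its range is refused whole. The fingers move at their own pace and stop on an object; the grip force is fixed at half the most. Time passes only in rows, so rows that do not move let the fingers close, or fill a call up. It gives the time, the measured TCP pose, the force and the opening at its end, in the units of the state.
- telemetry.read_state(): the state, without advancing time (a new reading comes with each control period).
- optics.grab_frame(name): name is "scene" or "side" or "wrist"; returns (picture, depth): 420x560x3 uint8, blue, green, red; 420x560 float32, m along the optical axis (not along the pixel's ray), 0 where there is no reading.
- optics.calibration(name): a dict with "vertical_fov" (degrees; the focal length in pixels is half the picture's height over the tangent of half this angle, whatever the lens; pixels are square), "cx", "cy" (the principal point, pixels), "dist_coeffs" ([k1, k2, p1, p2, k3] as OpenCV has them; the pictures are not rectified), "R" (3x3) and "t" (3): a world point X has camera coordinates R X + t; the wrist camera has in their place "mount" (4x4, takes a point from camera to tool coordinates, whose origin is the TCP and whose axes are the tool frame's). Camera axes: x right, y down, z forward; pixel columns grow to the right and rows downward; lengths in m; the calibration is good to about 2 mm. A picture is of the moment at which its call begins: read the wrist's pose just before it. calibration takes no time and is no camera call.
- job_done(): hands the job in, once; it reports no verdict.
Trained networks look in the newest picture that a camera, given by its name, has taken for a name from the list of things; names that differ only in an ending like _2 or _b are one class to them, and where a whole thing is asked for, a point or a joint stands for the part that bears it (a point fixed in the world has none). Each returns a list of dicts, best first, with "p" (0 to 1); they miss things now and then, are a little off and sometimes report something else, mostly with a low value. They report only what shows in the picture. A call takes as long as a camera call. They do not tell look-alikes from the thing itself.
- models.trace(query, camera): "pixels" (420x560 bool, what is visible of it) and "uv" ([column, row] in pixels, amid what is visible of it).
- models.pinpoint(query, camera): "uv" ([column, row] in pixels: a listed point, or the origin of a listed thing).
The state is a dict: "t": time; "joint_pos": joint angles; "qvel": joint speeds; "joint_efforts": joint torques, N m; "eef_pos": TCP position; "eef_rot": TCP orientation; "contact_force": force on the tool from outside, world axes, zero at the start; "moment": the same for the moment, N m; "gripper_width": finger opening in m.
Only numpy, scipy, OpenCV 4.12 (cv2) and the standard library are available. Lean on these libraries where they do the work, as an engineer would, in place of code of your own. Each camera call takes 0.05 s, during which the arm holds its last target. There are 200 camera calls.

## Working session

There is one attempt and no reset: what is moved stays moved. The work goes in short steps, Python scripts to look and compute and a tool call to move; the robot and the scene stay as the last step left them, time stands still between calls to the robot, and variables do not carry over. Pictures are saved under pics/ and viewed, about 8 in all and at most 12, crops included, and the job is handed in when it is done.

Besides the shell and the picture viewer there is one more tool, called after "Emit:" by a JSON object that holds its "method" and its "body". play_rows: Moves the arm, as the interface text tells. Its arguments: {"type":"object","properties":{"commands":{"type":"string"}},"required":["commands"]}

```bash
mkdir -p pics; cat > h.py <<'E'
import numpy as np, cv2
from workcell import telemetry, optics, job_done, models
from scipy.spatial.transform import Rotation as Ro
def cam(name):
    c=optics.calibration(name); f=210/np.tan(np.radians(c["vertical_fov"])/2)
    K=np.array([[f,0,c["cx"]],[0,f,c["cy"]],[0,0,1.]]); d=np.array(c["dist_coeffs"],float)
    if "R" in c: R=np.array(c["R"]); t=np.array(c["t"])
    else:
        s=telemetry.read_state(); Rw=Ro.from_rotvec(s["eef_rot"]).as_matrix(); M=np.array(c["mount"])
        Rc=Rw@M[:3,:3]; pc=Rw@M[:3,3]+np.array(s["eef_pos"]); R=Rc.T; t=-R@pc
    return K,d,R,t
def ray(C,uv):
    K,d,R,t=C; n=cv2.undistortPoints(np.array(uv,float).reshape(-1,1,2),K,d).reshape(-1,2)
    D=np.c_[n,np.ones(len(n))]@R; return -R.T@t,D   # D has unit depth
def atz(C,uv,z):
    o,D=ray(C,uv); return o+D*((z-o[2])/D[:,2])[:,None]
def cloud(C,depth,mask=None):
    v,u=np.nonzero((depth>0)&(mask if mask is not None else True))
    o,D=ray(C,np.c_[u,v]); return o+D*depth[v,u][:,None], np.c_[u,v]
def proj(C,X):
    K,d,R,t=C; return cv2.projectPoints(np.array(X,float).reshape(-1,3),cv2.Rodrigues(R)[0],t,K,d)[0].reshape(-1,2)
E
python3 - <<'E'
from h import *
ims=[]
for n in ["scene","side"]:
    C=cam(n); im,de=optics.grab_frame(n); ims.append(im); cv2.imwrite(f"pics/{n}0.png",im); np.save(f"{n}0.npy",de)
    for q in ["pot","cap","cotton_spool","mug","wire_reel","twine_roll"]:
        for r in models.trace(q,n)[:4]:
            P,_=cloud(C,de,r["pixels"]); print(n,q,round(r["p"],2),np.round(r["uv"]),"med",np.round(np.median(P,0),3) if len(P) else None,"zmax",np.round(np.percentile(P[:,2],98),3) if len(P) else None)
    for q in ["cap_grip","pot_mouth"]:
        for r in models.pinpoint(q,n)[:3]: print(n,q,round(r["p"],2),np.round(r["uv"]), np.round(atz(C,r["uv"],.039 if q=="cap_grip" else .11),3))
print(telemetry.read_state())
E
```

```text
scene pot 0.85 [269. 197.] med [ 0.496 -0.107  0.077] zmax 0.129
scene pot 0.81 [254. 115.] med [ 0.364 -0.352  0.078] zmax 0.116
scene pot 0.76 [315. 144.] med [ 0.312 -0.192  0.078] zmax 0.116
scene pot 0.65 [189. 152.] med [ 0.577 -0.351  0.076] zmax 0.116
scene cap 0.66 [314. 304.] med [0.567 0.145 0.026] zmax 0.054
scene cotton_spool 0.91 [278. 240.] med [ 0.544 -0.017  0.055] zmax 0.06
scene mug 0.98 [195. 295.] med [ 0.752 -0.008  0.05 ] zmax 0.088
scene wire_reel 0.78 [172. 241.] med [ 0.728 -0.179  0.027] zmax 0.031
scene twine_roll 0.84 [248. 356.] med [0.746 0.165 0.061] zmax 0.065
scene cap_grip 0.73 [312. 301.] [[0.574 0.138 0.039]]
scene pot_mouth 0.86 [251. 100.] [[ 0.362 -0.387  0.11 ]]
scene pot_mouth 0.85 [267. 176.] [[ 0.487 -0.138  0.11 ]]
scene pot_mouth 0.85 [196. 130.] [[ 0.537 -0.365  0.11 ]]
side pot 0.84 [376. 154.] med [ 0.36  -0.353  0.077] zmax 0.114
side pot 0.78 [305. 290.] med [0.398 0.069 0.08 ] zmax 0.114
side pot 0.72 [196. 305.] med [0.581 0.151 0.048] zmax 0.055
side pot 0.62 [299. 209.] med [ 0.478 -0.108  0.08 ] zmax 0.127
side cap 0.95 [206. 30
[... 533 characters left out ...]

{'t': 0.9, 'joint_pos': array([-3.68804436e-02,  2.63848836e-01,  1.60399831e+00,  2.00495051e-05,
        1.27367282e+00, -3.68950361e-02]), 'qvel': array([ 7.20721648e-04,  8.29720120e-04,  5.34459184e-05,  7.88959725e-04,
       -1.77019757e-03, -1.87457590e-03]), 'joint_efforts': array([-6.52819726e-04, -5.15056157e+01, -3.67729211e+01, -7.21933225e-05,
        5.16967029e-04,  1.63225710e-06]), 'eef_pos': array([6.75006423e-01, 1.77846072e-05, 2.31315145e-01]), 'eef_rot': array([-1.57077985e+00, -6.44529403e-05, -5.07503996e-05]), 'contact_force': array([-0.23759124, -0.32578568, -0.12232564]), 'moment': array([0.0045969 , 0.00949431, 0.05954265]), 'gripper_width': 0.08543214771347746}
```

View pics/scene0.png

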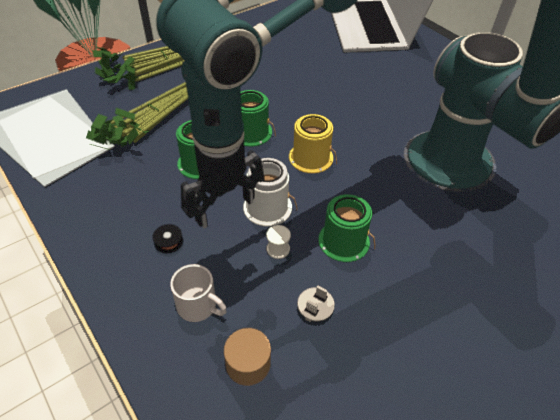

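View pics/side0.png

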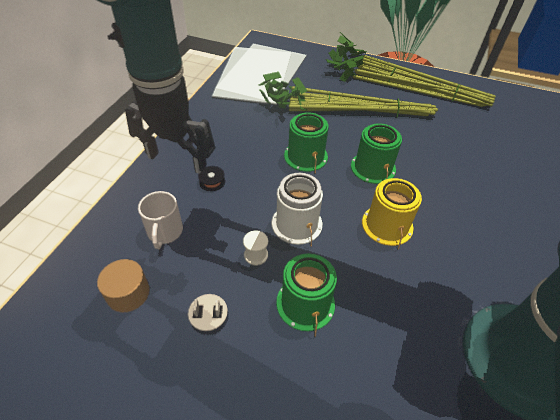

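The white pot is at scene (268,190) and side (299,208). Its look-alikes are green pots at scene (192,148), (254,115) and (348,226), and a yellow one at (313,142). The only cap-like object is the pale disc with two dark tabs at scene (316,303) and side (207,312), and the white spool at (278,240) is a bystander. I'm choosing the white pot and that cap. Next I'll measure both and check the choice in a crop.

```bash
python3 - <<'E'
from h import *
from scipy.optimize import least_squares
def circ(p):
    r=least_squares(lambda q:np.hypot(*(p-q[:2]).T)-q[2],[*p.mean(0),.04],loss="soft_l1",f_scale=.002); return np.round(r.x,4)
crops=[]
for n in ["scene","side"]:
    C=cam(n); im=cv2.imread(f"pics/{n}0.png"); de=np.load(f"{n}0.npy"); P,uv=cloud(C,de)
    near=lambda c,r:np.hypot(*(P[:,:2]-c).T)<r
    m=near([.567,.144],.045); Q=P[m]; 
    fl=Q[(Q[:,2]>.018)&(Q[:,2]<.03)]; print(n,"flange",circ(fl[:,:2]) , np.median(fl[:,2]))
    T=Q[(Q[:,2]>.036)]; print("tabs",len(T),T.mean(0).round(4),"top",np.percentile(T[:,2],95).round(4)); 
    _,lab,cen=cv2.kmeans(T[:,:2].astype(np.float32),2,None,(3,50,1e-6),5,0); d=cen[1]-cen[0]
    print("tab centres",cen.round(4),"deg",np.degrees(np.arctan2(d[1],d[0])).round(1),"sep",np.linalg.norm(d))
    m=near([.486,-.118],.06); Q=P[m]; h=np.histogram(Q[:,2],bins=np.arange(.08,.15,.003)); print([(round(b,3),int(c)) for c,b in zip(*h) if c])
    t=Q[(Q[:,2]>.113)]; print("top",circ(t[:,:2]),np.percentile(t[:,2],[50,90]).round(4))
    w=Q[(Q[:,2]>.03)&(Q[:,2]<.08)]; print("wall",circ(w[:,:2]))
    for c in ([.487,-.12,.1],[.567,.144,.03]):
        u,v=proj(C,c)[0].astype(int); crops.append(cv2.resize(im[v-45:v+45,u-50:u+50],(400,300),interpolation=cv2.INTER_CUBIC))
cv2.imwrite("pics/crop.png",np.vstack([np.hstack(crops[:2]),np.hstack(crops[2:])]))
E
```

```text
scene flange [0.5711 0.1422 0.0264] 0.025864335305097352
tabs 159 [0.5679 0.1421 0.0481] top 0.0557
tab centres [[0.5493 0.1348]
 [0.5857 0.1492]] deg 21.5 sep 0.03912203
[(np.float64(0.08), 60), (np.float64(0.083), 38), (np.float64(0.086), 38), (np.float64(0.089), 23), (np.float64(0.092), 39), (np.float64(0.095), 34), (np.float64(0.098), 43), (np.float64(0.101), 36), (np.float64(0.104), 64), (np.float64(0.107), 73), (np.float64(0.11), 29), (np.float64(0.113), 33), (np.float64(0.116), 41), (np.float64(0.119), 49), (np.float64(0.122), 130), (np.float64(0.125), 159), (np.float64(0.128), 58), (np.float64(0.131), 5)]
top [ 0.4884 -0.136   0.0362] [0.1247 0.1287]
wall [ 0.4863 -0.1356  0.0435]
side flange [0.5625 0.1417 0.0266] 0.025178745822271698
tabs 121 [0.5636 0.1437 0.0492] top 0.0549
tab centres [[0.5812 0.1506]
 [0.5446 0.1361]] deg -158.3 sep 0.039308272
[(np.float64(0.08), 52), (np.float64(0.083), 44), (np.float64(0.086), 47), (np.float64(0.089), 44), (np.float64(0.092), 49), (np.float64(0.095), 52), (np.float64(0.098), 49), (np.float64(0.101), 54), (np.float64(0.104), 153), (np.float64(0.107), 43), (np.float64(0.11), 39), (np.float64(0.113), 47), (np.float64(0.116), 66), (np.float64(0.119), 97), (np.float64(0.122), 343), (np.float64(0.125), 198), (np.float64(0.128), 11)]
top [ 0.4819 -0.1333  0.0357] [0.1235 0.1267]
wall [ 0.481  -0.1314  0.0414]
```

View pics/crop.png

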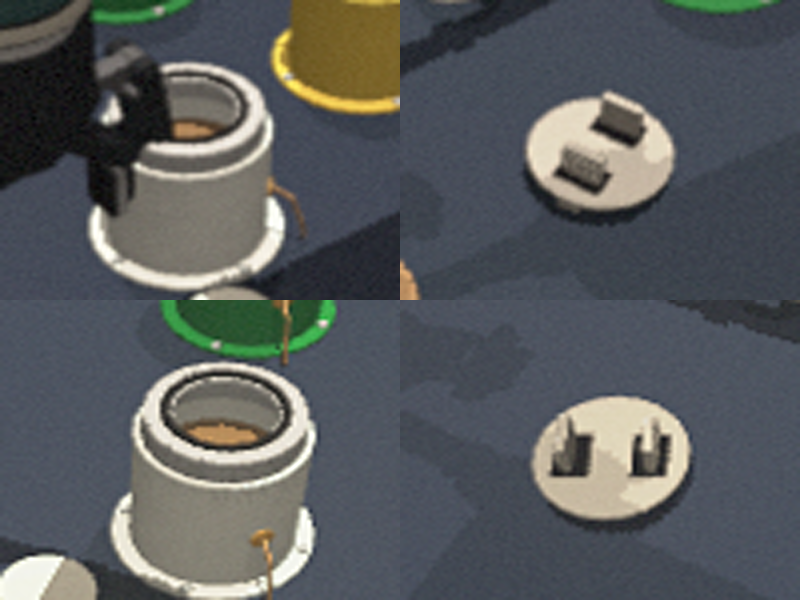

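The crop confirms it: a white pot with a black seal ring, and a cap with two upright tabs on a line about 21.6° from world x. I'll move above the cap and look with the wrist camera.

Emit:
{"method": "play_rows", "body": {"commands": "-2.2 2.9 -1 4.3 -1; -2.2 2.9 -1 4.3 -1; -2.2 2.9 -1 4.3 -1; -2.2 2.8 -1 4.3 -1; -2.1 2.8 -0.5 4.4 -1"}}

```text
t: 1.52
eef_pos: [0.5648, 0.1438, 0.1856]
eef_rot: [-1.55, -0.297, 0.298]
contact_force: [-0.1, 0.2, 1.2]
gripper_width: 0.0853
```

Emit:
{"method": "play_rows", "body": {"commands": "0 0 0 0 -1;0 0 0 0 -1;0 0 0 0 -1;0 0 0 0 -1;0 0 0 0 -1"}}

```text
t: 2.15
eef_pos: [0.5664, 0.1425, 0.1863]
eef_rot: [-1.551, -0.295, 0.295]
contact_force: [-0.2, -0.1, 0.3]
gripper_width: 0.0851
```

```bash
cat > w.py <<'E'
from h import *
import sys
C=cam("wrist"); s=telemetry.read_state(); im,de=optics.grab_frame("wrist"); cv2.imwrite(f"pics/{sys.argv[1]}.png",im); np.save("w.npy",de)
print("tcp",s["eef_pos"].round(4),s["eef_rot"].round(4),s["contact_force"].round(1),s["gripper_width"])
for q in ["cap_grip","cap_seat","pot_mouth"]:
    for r in models.pinpoint(q,"wrist")[:2]: print(q,round(r["p"],2),np.round(r["uv"]),atz(C,r["uv"],{"cap_grip":.039,"cap_seat":.0205,"pot_mouth":.11}[q]).round(4))
P,uv=cloud(C,de)
E
python3 - <<'E'
import sys; sys.argv=["","w1"]
exec(open("w.py").read())
m=np.hypot(*(P[:,:2]-[.566,.143]).T)<.06; Q=P[m&(P[:,2]>.012)]
print(np.histogram(Q[:,2],bins=np.arange(.012,.1,.004)))
F=Q[(Q[:,2]>.018)&(Q[:,2]<.031)]; T=Q[(Q[:,2]>.04)&(Q[:,2]<.07)]
(c,r)=cv2.minEnclosingCircle((F[:,:2]*1000).astype(np.float32)); print("flange",c,r,np.median(F[:,2]))
_,l,cen=cv2.kmeans(T[:,:2].astype(np.float32),2,None,(3,50,1e-6),5,0); d=cen[1]-cen[0]
print(cen,cen.mean(0),np.degrees(np.arctan2(d[1],d[0])),np.percentile(T[:,2],95))
E
```

```text
tcp [0.5664 0.1425 0.1863] [-1.5506 -0.2951  0.2949] [-0.2 -0.1  0.3] 0.08506652306180396
cap_grip 0.75 [283. 200.] [[0.5691 0.1444 0.039 ]]
cap_seat 0.67 [280. 195.] [[0.5664 0.1438 0.0205]]
pot_mouth 0.77 [ 43. 264.] [[0.4057 0.044  0.11  ]]
pot_mouth 0.72 [430. 237.] [[0.6748 0.1749 0.11  ]]
(array([   0,    0,  122, 3566,   26,   31,   14,   10,   21,   79,  241,
          0,    0,    0,    0,    0,    0,    0,    0,    0,    0]), array([0.012, 0.016, 0.02 , 0.024, 0.028, 0.032, 0.036, 0.04 , 0.044,
       0.048, 0.052, 0.056, 0.06 , 0.064, 0.068, 0.072, 0.076, 0.08 ,
       0.084, 0.088, 0.092, 0.096]))
flange (567.394287109375, 141.94119262695312) 36.91011047363281 0.02528313131205029
[[0.5488905  0.13562827]
 [0.58521783 0.1498327 ]] [0.56705415 0.14273047] 21.356087 0.05440547482985014
```

View pics/w1.png

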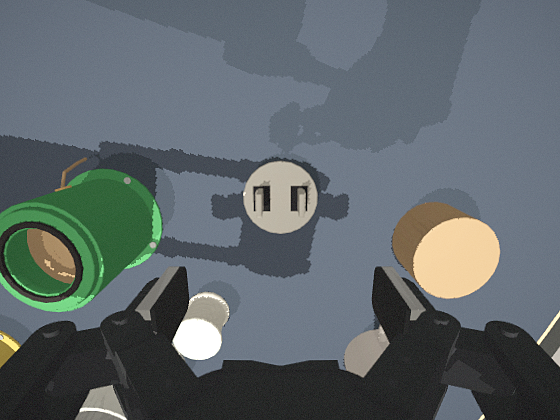

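The wrist view shows the cap at (280,198) between the fingers, with its tabs in line with the jaws. Its centre is (0.567,0.142), so I'll descend.

Emit:
{"method": "play_rows", "body": {"commands": "0.1 0 -3 0 -1;0 0 -3 0 -1;0 0 -3 0 -1;0 0 -3 0 -1;0 0 -2 0 -1"}}

```text
t: 2.98
eef_pos: [0.5662, 0.1428, 0.0447]
eef_rot: [-1.551, -0.294, 0.297]
contact_force: [-0.5, 0.1, 0.6]
gripper_width: 0.0854
```

Emit:
{"method": "play_rows", "body": {"commands": "0 0 -1 0 -1;0 0 -0.6 0 -1;0 0 -0.3 0 -1;0 0 0 0 -1;0 0 0 0 -1"}}

```text
t: 3.6
eef_pos: [0.5676, 0.1431, 0.028]
eef_rot: [-1.55, -0.297, 0.295]
contact_force: [-0.0, 0.2, -0.1]
gripper_width: 0.0853
```

Emit:
{"method": "play_rows", "body": {"commands": "0 0 0 0 -0.2;0 0 0 0 -0.1;0 0 0 0 0;0 0 0 0 0.1;0 0 0 0 0.2"}}

```text
t: 4.22
eef_pos: [0.5677, 0.1432, 0.0282]
eef_rot: [-1.55, -0.297, 0.295]
contact_force: [-1.1, -0.0, 5.4]
gripper_width: 0.0342
```

Emit:
{"method": "play_rows", "body": {"commands": "0 0 0 0 0.4;0 0 0 0 0.6;0 0 0 0 1;0 0 0 0 1;0 0 0 0 1"}}

```text
t: 4.85
eef_pos: [0.5677, 0.1432, 0.0294]
eef_rot: [-1.55, -0.297, 0.295]
contact_force: [-4.2, -0.8, 14.5]
gripper_width: 0.0277
```

The width is 27.7 mm, less than the expected 33, with 14.5 N pushing up, so I'm taking a look.

```bash
python3 - <<'E'
from h import *
c=[]
for n in ["side","wrist"]:
    C=cam(n); im,_=optics.grab_frame(n); u,v=proj(C,[.567,.143,.045])[0].astype(int); print(n,u,v)
    v=min(max(v,60),360);u=min(max(u,80),480)
    w=(40,30) if n=="side" else (80,60)
    c.append(cv2.resize(im[v-w[1]:v+w[1],u-w[0]:u+w[0]],(400,300),interpolation=cv2.INTER_CUBIC))
cv2.imwrite("pics/g1.png",np.hstack(c))
E
```

```text
side 204 306
wrist 277 287
```

View pics/g1.png

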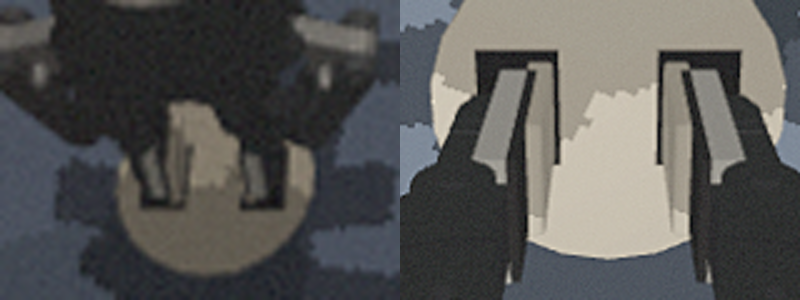

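The wrist crop shows both pads on the outer faces of the tabs, which are pinched in. The force should go when the cap leaves the bench. I'll lift.

Emit:
{"method": "play_rows", "body": {"commands": "0 0 0.1 0 1;0 0 0.2 0 1;0 0 0.3 0 1;0 0 0.4 0 1;0 0 1 0 1"}}

```text
t: 5.58
eef_pos: [0.5662, 0.1428, 0.0469]
eef_rot: [-1.55, -0.294, 0.297]
contact_force: [0.1, 0.0, -0.8]
gripper_width: 0.0279
```

Emit:
{"method": "play_rows", "body": {"commands": "0 0 3 0 1;0 0 4 0 1;0 0 4 0 1;0 0 4 0 1;0 0 2 0 1"}}

```text
t: 6.2
eef_pos: [0.5683, 0.1433, 0.2208]
eef_rot: [-1.55, -0.3, 0.292]
contact_force: [-0.4, 0.2, -0.1]
gripper_width: 0.0276
```

```bash
python3 - <<'E'
from h import *
C=cam("wrist"); s=telemetry.read_state(); im,de=optics.grab_frame("wrist"); cv2.imwrite("pics/w2.png",im)
print(s["eef_pos"].round(4),s["contact_force"].round(1),s["gripper_width"])
tr=models.trace("cap","wrist")
for r in tr[:2]: print(r["p"],r["uv"],r["pixels"].sum())
for q in ["cap_grip","cap_seat"]: print(q,[(round(r["p"],2),r["uv"]) for r in models.pinpoint(q,"wrist")])
P,uv=cloud(C,de); Q=P-s["eef_pos"]
R=Ro.from_rotvec(s["eef_rot"]).as_matrix(); L=Q@R  # tool coords
m=(np.hypot(L[:,0],L[:,2])<.05)&(L[:,1]>-.03)&(L[:,1]<.05); print(m.sum())
h=np.histogram(L[m,1],bins=np.arange(-.03,.05,.002)); print([(round(b,3),int(c)) for c,b in zip(*h) if c>20])
mk=tr[0]["pixels"][uv[:,1],uv[:,0]]; A=L[mk]; print(np.percentile(A,[2,50,98],axis=0).round(4))
y0=np.median(A[:,1]); f=A[abs(A[:,1]-y0)<.006]; G=np.c_[f[:,0],f[:,2],np.ones(len(f))]; co=np.linalg.lstsq(G,f[:,1],rcond=None)[0]; print("plane y=",co.round(4),"deg",np.degrees(co[:2]))
(c,r)=cv2.minEnclosingCircle((f[:,[0,2]]*1000).astype(np.float32)); print("circle tool x,z",c,r)
E
```

```text
[0.5683 0.1433 0.2208] [-0.4  0.2 -0.1] 0.027633187406643184
0.62 [281.7, 252.7] 11177
cap_grip [(0.51, [415.8, 225.8])]
cap_seat []
12628
[(np.float64(-0.03), 197), (np.float64(-0.028), 204), (np.float64(-0.026), 439), (np.float64(-0.024), 486), (np.float64(-0.022), 205), (np.float64(-0.02), 156), (np.float64(-0.018), 192), (np.float64(-0.016), 160), (np.float64(-0.014), 157), (np.float64(-0.012), 146), (np.float64(-0.01), 133), (np.float64(-0.008), 98), (np.float64(-0.006), 69), (np.float64(-0.004), 52), (np.float64(-0.002), 48), (np.float64(0.0), 53), (np.float64(0.002), 2578), (np.float64(0.004), 7161), (np.float64(0.006), 92)]
[[-0.0326 -0.0241 -0.034 ]
 [ 0.0003  0.0043  0.0095]
 [ 0.0333  0.0057  0.0333]]
plane y= [ 0.0007 -0.0003  0.0044] deg [ 0.03848103 -0.01869641]
circle tool x,z (0.444997102022171, -0.9310960173606873) 37.019290924072266
```

View pics/w2.png

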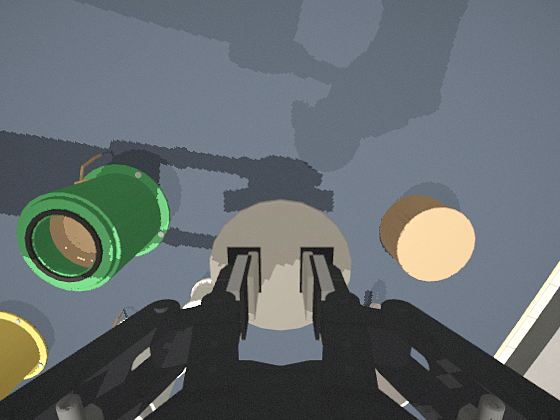

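The cap is held level and centred in the tool frame, 0.4 and -0.9 mm off axis, with the flange top 4.4 mm beyond the TCP. I'll move so the pot lies in the wrist camera's open view.

Emit:
{"method": "play_rows", "body": {"commands": "-1.2 -4.5 0.5 -3 1;-1.2 -4.5 0.5 -3 1;-1.2 -4.5 0.5 -3 1;-1.2 -4.5 0.5 -3 1;-1.2 -4.5 0 -3 1"}}

```text
t: 7.02
eef_pos: [0.5053, -0.0831, 0.2349]
eef_rot: [-1.568, -0.086, 0.092]
contact_force: [0.4, 0.0, -1.5]
gripper_width: 0.0275
```

Emit:
{"method": "play_rows", "body": {"commands": "-0.7 -4.5 0 -2.2 1;-0.7 -4.5 0 -2.2 1;-0.7 -4.3 0 -2.2 1;0 0 0 0 1;0 0 0 0 1"}}

```text
t: 7.65
eef_pos: [0.485, -0.2143, 0.2351]
eef_rot: [-1.568, 0.003, 0.002]
contact_force: [0.7, -0.4, -1.2]
gripper_width: 0.0279
```

```bash
cat > pot.py <<'E'
import sys; sys.argv=["","w3"]
exec(open("w.py").read())
from scipy.optimize import least_squares
np.save("wcloud.npy",P)
m=np.hypot(*(P[:,:2]-[.485,-.134]).T)<.055
h=np.histogram(P[m,2],bins=np.arange(.09,.15,.002)); print([(round(b,3),int(c)) for c,b in zip(*h) if c>20])
g=cv2.cvtColor(im,cv2.COLOR_BGR2GRAY)[uv[:,1],uv[:,0]]
top=m&(P[:,2]>.113)&(P[:,2]<.135)
dark=top&(g<60); light=top&(g>110)
for nme,k in (("dark",dark),("light",light)):
    Q=P[k]; 
    if len(Q)<20: print(nme,len(Q)); continue
    r=least_squares(lambda q:np.hypot(*(Q[:,:2]-q[:2]).T)-q[2],[.485,-.134,.035],loss="soft_l1",f_scale=.001).x
    print(nme,len(Q),r.round(4),"z",np.percentile(Q[:,2],[10,50,90]).round(4))
E
python3 pot.py
```

```text
tcp [ 0.485  -0.2143  0.2351] [-1.5685  0.003   0.0021] [ 0.7 -0.4 -1.2] 0.027870573803262085
cap_grip 0.68 [278. 118.] [[ 0.4828 -0.1377  0.039 ]]
cap_grip 0.64 [282. 280.] [[ 0.487  -0.3235  0.039 ]]
cap_seat 0.95 [282. 263.] [[ 0.4874 -0.3104  0.0205]]
pot_mouth 0.85 [165. 365.] [[ 0.3635 -0.3866  0.11  ]]
pot_mouth 0.73 [334. 349.] [[ 0.5401 -0.3647  0.11  ]]
[(np.float64(0.104), 539), (np.float64(0.106), 176), (np.float64(0.116), 53), (np.float64(0.118), 68), (np.float64(0.12), 345), (np.float64(0.122), 3298), (np.float64(0.124), 1337), (np.float64(0.126), 932)]
dark 770 [ 0.4856 -0.1382  0.0315] z [0.1251 0.1261 0.127 ]
light 4511 [ 0.4857 -0.1383  0.0376] z [0.122  0.1232 0.1243]
```

View pics/w3.png

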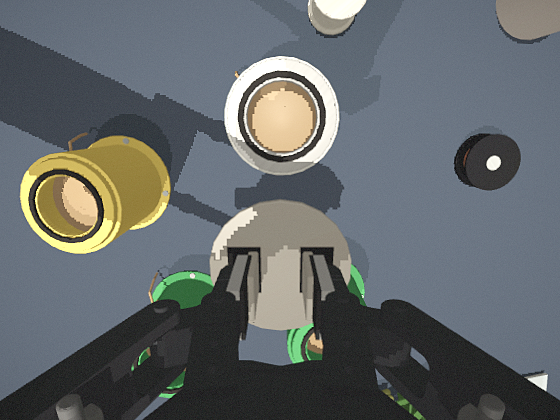

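The white pot's mouth is at about (282,117). The circle fits agree on a centre of (0.4857,-0.1383), with the lip near 0.123 and the seal top near 0.126. The TCP target over the mouth is (0.4853,-0.1374).

Emit:
{"method": "play_rows", "body": {"commands": "0 2.5 0 0 1;0 2.5 -0.5 0 1;0 2 -2 0 1;0 0.7 -2.5 0 1;0 0 -2 0 1"}}

```text
t: 8.48
eef_pos: [0.4859, -0.1362, 0.1665]
eef_rot: [-1.571, -0.002, 0.002]
contact_force: [-0.4, -0.3, 0.0]
gripper_width: 0.0278
```

Emit:
{"method": "play_rows", "body": {"commands": "0 0 -0.3 0 1;0 0 0 0 1;0 0 0 0 1;0 0 0 0 1;0 0 0 0 1"}}

```text
t: 9.1
eef_pos: [0.4863, -0.1382, 0.1648]
eef_rot: [-1.571, -0.0, -0.001]
contact_force: [-0.1, 0.2, -1.9]
gripper_width: 0.0278
```

Emit:
{"method": "play_rows", "body": {"commands": "-0.1 0.1 -0.2 0 1;0 0 -0.3 0 1;0 0 -0.3 0 1;0 0 -0.1 0 1;0 0 0 0 1"}}

```text
t: 9.72
eef_pos: [0.4849, -0.137, 0.1551]
eef_rot: [-1.571, 0.0, 0.0]
contact_force: [0.4, -0.2, -0.3]
gripper_width: 0.0277
```

Emit:
{"method": "play_rows", "body": {"commands": "0 0 -0.1 0 1;0 0 -0.1 0 1;0 0 -0.1 0 1;0 0 0 0 1;0 0 0 0 1"}}

```text
t: 10.35
eef_pos: [0.485, -0.137, 0.1523]
eef_rot: [-1.571, -0.0, -0.0]
contact_force: [-0.2, 0.3, -1.2]
gripper_width: 0.0279
```

Emit:
{"method": "play_rows", "body": {"commands": "0 0 -0.1 0 1;0 0 0 0 1;0 0 -0.1 0 1;0 0 0 0 1;0 0 0 0 1"}}

```text
t: 10.98
eef_pos: [0.485, -0.137, 0.1503]
eef_rot: [-1.571, -0.0, 0.0]
contact_force: [-0.9, 0.2, -0.3]
gripper_width: 0.0276
```

Emit:
{"method": "play_rows", "body": {"commands": "0 0 -0.1 0 1;0 0 0 0 1;0 0 -0.1 0 1;0 0 0 0 1;0 0 0 0 1"}}

```text
t: 11.6
eef_pos: [0.485, -0.137, 0.1483]
eef_rot: [-1.571, 0.0, -0.0]
contact_force: [-0.6, -0.5, -0.4]
gripper_width: 0.0282
```

There is no contact force and the plug tip is already below the lip, so it's entering. I'll go on gently.

Emit:
{"method": "play_rows", "body": {"commands": "0 0 -0.1 0 1;0 0 -0.1 0 1;0 0 -0.1 0 1;0 0 -0.1 0 1;0 0 0 0 1"}}

```text
t: 12.22
eef_pos: [0.485, -0.137, 0.1442]
eef_rot: [-1.571, 0.0, 0.0]
contact_force: [0.6, 0.2, -0.8]
gripper_width: 0.0278
```

Emit:
{"method": "play_rows", "body": {"commands": "0 0 -0.1 0 1;0 0 -0.1 0 1;0 0 -0.1 0 1;0 0 -0.1 0 1;0 0 0 0 1"}}

```text
t: 12.85
eef_pos: [0.485, -0.137, 0.1402]
eef_rot: [-1.571, -0.0, -0.0]
contact_force: [0.6, -0.5, -0.8]
gripper_width: 0.0279
```

Emit:
{"method": "play_rows", "body": {"commands": "0 0 -0.1 0 1;0 0 -0.1 0 1;0 0 -0.1 0 1;0 0 0 0 1;0 0 0 0 1"}}

```text
t: 13.48
eef_pos: [0.485, -0.137, 0.1372]
eef_rot: [-1.571, -0.0, 0.0]
contact_force: [0.8, -0.6, -1.5]
gripper_width: 0.0277
```

Emit:
{"method": "play_rows", "body": {"commands": "0 0 -0.1 0 1;0 0 0 0 1;0 0 -0.1 0 1;0 0 0 0 1;0 0 0 0 1"}}

```text
t: 14.1
eef_pos: [0.485, -0.137, 0.1353]
eef_rot: [-1.571, -0.0, -0.0]
contact_force: [0.1, -1.2, -1.9]
gripper_width: 0.0276
```

Emit:
{"method": "play_rows", "body": {"commands": "0 0 -0.1 0 1;0 0 0 0 1;0 0 0 0 1;0 0 0 0 1;0 0 0 0 1"}}

```text
t: 14.72
eef_pos: [0.4851, -0.137, 0.1346]
eef_rot: [-1.571, -0.0, -0.0]
contact_force: [-1.3, 0.2, 5.2]
gripper_width: 0.0275
```

Emit:
{"method": "play_rows", "body": {"commands": "0 0 -0.1 0 1;0 0 0 0 1;0 0 0 0 1;0 0 0 0 1;0 0 0 0 1"}}

```text
t: 15.35
eef_pos: [0.4851, -0.137, 0.1338]
eef_rot: [-1.571, -0.0, -0.0]
contact_force: [-2.5, 0.6, 6.4]
gripper_width: 0.0277
```

The seal was touched at TCP z ≈ 0.1346, so home should be about 0.1316 with about 12 N.

Emit:
{"method": "play_rows", "body": {"commands": "0 0 -0.1 0 1;0 0 0 0 1;0 0 0 0 1;0 0 0 0 1;0 0 0 0 1"}}

```text
t: 15.98
eef_pos: [0.4851, -0.1371, 0.133]
eef_rot: [-1.571, -0.0, -0.0]
contact_force: [-2.7, -0.2, 7.9]
gripper_width: 0.0281
```

Emit:
{"method": "play_rows", "body": {"commands": "0 0 -0.1 0 1;0 0 0 0 1;0 0 0 0 1;0 0 0 0 1;0 0 0 0 1"}}

```text
t: 16.6
eef_pos: [0.4851, -0.1371, 0.1323]
eef_rot: [-1.571, -0.0, -0.0]
contact_force: [-3.1, 0.3, 8.8]
gripper_width: 0.0277
```

Emit:
{"method": "play_rows", "body": {"commands": "0 0 -0.1 0 1;0 0 0 0 1;0 0 0 0 1;0 0 0 0 1;0 0 0 0 1"}}

```text
t: 17.23
eef_pos: [0.4852, -0.1371, 0.1317]
eef_rot: [-1.571, -0.0, -0.0]
contact_force: [-4.6, 1.3, 11.4]
gripper_width: 0.0276
```

Emit:
{"method": "play_rows", "body": {"commands": "0 0 -0.05 0 1;0 0 0 0 1;0 0 0 0 1;0 0 0 0 1;0 0 0 0 1"}}

```text
t: 17.85
eef_pos: [0.4852, -0.1371, 0.1316]
eef_rot: [-1.571, -0.0, -0.0]
contact_force: [-5.6, 1.4, 14.1]
gripper_width: 0.0277
```

The force is climbing steeply (12 to 14 N with almost no travel), so the flange is on the lip. Next I'll ease the grip while pushing the fingers down the tabs, so the cap stays held down.

Emit:
{"method": "play_rows", "body": {"commands": "0 0 -0.05 0 0.4;0 0 0 0 0.35;0 0 0 0 0.3;0 0 0 0 0.3;0 0 0 0 0.3"}}

```text
t: 18.48
eef_pos: [0.4852, -0.1371, 0.131]
eef_rot: [-1.571, -0.0, -0.0]
contact_force: [-5.7, 1.8, 13.1]
gripper_width: 0.0301
```

Emit:
{"method": "play_rows", "body": {"commands": "0 0 -0.05 0 0.27;0 0 -0.05 0 0.24;0 0 -0.05 0 0.22;0 0 0 0 0.22;0 0 0 0 0.22"}}

```text
t: 19.1
eef_pos: [0.4855, -0.1372, 0.1291]
eef_rot: [-1.571, -0.001, -0.001]
contact_force: [-3.0, 1.5, 11.2]
gripper_width: 0.0332
```

Emit:
{"method": "play_rows", "body": {"commands": "0 0 -0.05 0 0.22;0 0 -0.05 0 0.22;0 0 -0.05 0 0.22;0 0 -0.05 0 0.22;0 0 0 0 0.22"}}

```text
t: 19.73
eef_pos: [0.4855, -0.1373, 0.1272]
eef_rot: [-1.571, -0.001, -0.001]
contact_force: [-2.9, 0.5, 10.3]
gripper_width: 0.0333
```

Emit:
{"method": "play_rows", "body": {"commands": "0 0 -0.05 0 0.22;0 0 -0.05 0 0.22;0 0 0 0 0.22;0 0 0 0 0.22;0 0 0 0 0.22"}}

```text
t: 20.35
eef_pos: [0.4855, -0.1373, 0.1262]
eef_rot: [-1.571, -0.001, -0.001]
contact_force: [-3.5, 0.4, 10.4]
gripper_width: 0.0332
```

Emit:
{"method": "play_rows", "body": {"commands": "0 0 -0.05 0 0.22;0 0 -0.05 0 0.22;0 0 0 0 0.22;0 0 0 0 0.22;0 0 0 0 0.22"}}

```text
t: 20.98
eef_pos: [0.4856, -0.1373, 0.126]
eef_rot: [-1.571, -0.001, -0.001]
contact_force: [-4.8, 1.1, 15.3]
gripper_width: 0.0331
```

The fingertips now bear on the flange at 15 N. I'll open in small steps, following down to keep it pressed.

Emit:
{"method": "play_rows", "body": {"commands": "0 0 0 0 0.19;0 0 -0.05 0 0.16;0 0 0 0 0.13;0 0 0 0 0.1;0 0 0 0 0.1"}}

```text
t: 21.6
eef_pos: [0.4872, -0.1374, 0.1255]
eef_rot: [-1.572, -0.004, -0.004]
contact_force: [0.6, 1.1, 10.1]
gripper_width: 0.0387
```

Emit:
{"method": "play_rows", "body": {"commands": "0 0 -0.05 0 0.08;0 0 -0.05 0 0.05;0 0 0 0 0.03;0 0 0 0 0.0;0 0 0 0 0.0"}}

```text
t: 22.22
eef_pos: [0.4874, -0.1374, 0.1249]
eef_rot: [-1.572, -0.004, -0.004]
contact_force: [-0.4, 1.4, 13.8]
gripper_width: 0.043
```

Emit:
{"method": "play_rows", "body": {"commands": "0 0 -0.05 0 -0.03;0 0 0 0 -0.06;0 0 0 0 -0.1;0 0 0 0 -0.12;0 0 0 0 -0.12"}}

```text
t: 22.85
eef_pos: [0.4875, -0.1374, 0.1242]
eef_rot: [-1.572, -0.004, -0.004]
contact_force: [0.9, 1.5, 11.1]
gripper_width: 0.0477
```

The opening is 47.7 mm with the cap still held at 11 N, so the tabs are free. I'll press once more briefly, then check the tab spread.

Emit:
{"method": "play_rows", "body": {"commands": "0 0 -0.05 0 -0.14;0 0 -0.05 0 -0.16;0 0 0 0 -0.16;0 0 0 0 -0.16;0 0 0 0 -0.16"}}

```text
t: 23.48
eef_pos: [0.4878, -0.1374, 0.1238]
eef_rot: [-1.572, -0.004, -0.005]
contact_force: [0.6, 2.2, 14.7]
gripper_width: 0.0499
```

Emit:
{"method": "play_rows", "body": {"commands": "0 0 0.2 0 -0.2;0 0 0.3 0 -0.3;0 0 0.5 0 -0.4;0 0 1 0 -0.5;0 0 2 0 -0.6"}}

```text
t: 24.1
eef_pos: [0.4838, -0.1366, 0.1602]
eef_rot: [-1.57, 0.002, 0.002]
contact_force: [0.9, 0.1, 0.1]
gripper_width: 0.0683
```

Emit:
{"method": "play_rows", "body": {"commands": "0 0 3 0 -0.8;0 0 3 0 -1;0 0 0 0 -1;0 0 0 0 -1;0 0 0 0 -1"}}

```text
t: 24.72
eef_pos: [0.4839, -0.1367, 0.2192]
eef_rot: [-1.57, 0.002, 0.002]
contact_force: [-0.1, 0.7, -1.4]
gripper_width: 0.0852
```

```bash
python3 - <<'E'
import sys; sys.argv=["","w4"]
exec(open("w.py").read())
m=np.hypot(*(P[:,:2]-[.4857,-.1383]).T)<.06; Q=P[m]
h=np.histogram(Q[:,2],bins=np.arange(.09,.17,.002)); print([(round(b,3),int(c)) for c,b in zip(*h) if c>20])
F=Q[(Q[:,2]>.1255)&(Q[:,2]<.134)]; (c,r)=cv2.minEnclosingCircle((F[:,:2]*1000).astype(np.float32)); print("flange",c,r,np.median(F[:,2]))
G=np.c_[F[:,:2],np.ones(len(F))]; print("tilt deg",np.degrees(np.linalg.lstsq(G,F[:,2],rcond=None)[0][:2]))
T=Q[(Q[:,2]>.145)&(Q[:,2]<.17)]; _,l,cen=cv2.kmeans(T[:,:2].astype(np.float32),2,None,(3,50,1e-6),5,0); d=cen[1]-cen[0]
print(cen,np.linalg.norm(d),"top",np.percentile(T[:,2],95))
E
```

```text
tcp [ 0.4839 -0.1367  0.2192] [-1.5699  0.0022  0.0021] [-0.1  0.7 -1.4] 0.08519129274327567
cap_grip 0.97 [281. 224.] [[ 0.485  -0.1705  0.039 ]]
cap_seat 0.61 [284. 217.] [[ 0.4884 -0.1682  0.0205]]
pot_mouth 0.78 [ 71. 292.] [[ 0.2902 -0.213   0.11  ]]
[(np.float64(0.098), 34), (np.float64(0.1), 30), (np.float64(0.102), 44), (np.float64(0.104), 603), (np.float64(0.106), 228), (np.float64(0.108), 25), (np.float64(0.112), 21), (np.float64(0.114), 22), (np.float64(0.116), 23), (np.float64(0.118), 21), (np.float64(0.12), 131), (np.float64(0.122), 1601), (np.float64(0.124), 286), (np.float64(0.126), 68), (np.float64(0.128), 4275), (np.float64(0.13), 1503), (np.float64(0.134), 23), (np.float64(0.136), 22), (np.float64(0.144), 32), (np.float64(0.146), 24), (np.float64(0.148), 22), (np.float64(0.15), 21), (np.float64(0.152), 24), (np.float64(0.154), 71), (np.float64(0.156), 244), (np.float64(0.158), 192)]
flange (484.2304992675781, -139.38937377929688) 38.08354187011719 0.1295633970697662
tilt deg [ 0.06963196 -0.08033998]
[[ 0.46594757 -0.13645312]
 [ 0.5042544  -0.136681  ]] 0.03830751 top 0.15888167766416061
```

View pics/w4.png

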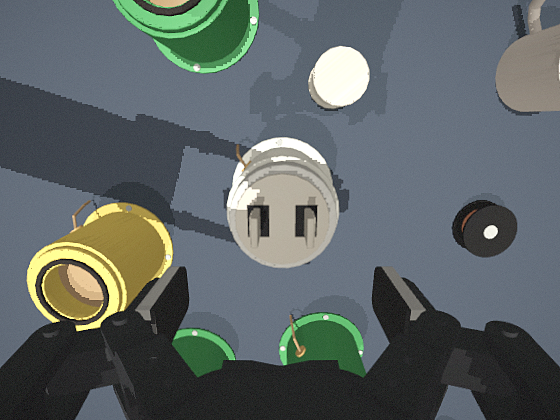

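The cap sits level on the white pot at (281,215). Its tabs are spread 38.3 mm centre to centre (free is 39), and the flange is about 2–2.5 mm above the lip, which matches locked. I'll check the bystanders from the fixed camera and hand in.

```bash
python3 - <<'E'
from h import *
n="side"; C=cam(n); im,de=optics.grab_frame(n)
for q in ["cotton_spool","mug","wire_reel","twine_roll"]:
    r=models.trace(q,n)[0]; P,_=cloud(C,de,r["pixels"]); print(q,np.round(r["uv"]),np.median(P,0).round(3))
s=telemetry.read_state(); print(s["t"],s["contact_force"]); print(job_done())
E
```

```text
cotton_spool [258. 249.] [ 0.533 -0.015  0.054]
mug [159. 216.] [ 0.746 -0.005  0.055]
wire_reel [211. 179.] [ 0.719 -0.177  0.025]
twine_roll [120. 287.] [0.726 0.164 0.06 ]
25.175 [ 0.23531086  0.66679441 -0.0353186 ]
the job is handed in; nothing more can be done
None
```

The white pot is closed with its cap, which looks locked by every check I made. I did not do a pull test. I handed the job in at 25.2 s with the gripper open, about 90 mm above the lip and touching nothing.

- **What I did:** I pinched the tabs, lifted the cap and lowered it into the mouth. It touched the seal at about 5 N and came fully home at 14 N. I then slid the fingertips down onto the flange and opened the fingers while holding it down at 10–15 N.
- **Last checks on the cap:** It is level within 0.1°. The tabs are 38.3 mm apart centre to centre, against 39 mm when free, so both have sprung out. The flange's underside reads about 2.5 mm above the lip, where about 2 mm is expected when locked and 3 mm would be unlocked. The 0.5 mm difference is within the camera's error, but it means the height alone does not settle it.
- **Other things on the bench:** The spool, reel, roll and mug are within 2 mm of where they started, as seen by the side camera.
- **Readings that disagreed:** At full grip the gripper width read 27.7 mm, less than the 33 mm expected for pinched tabs. I put this down to the pads flexing, since the picture showed both pads on the tabs. There was also a small sideways force, up to about 6 N, while pressing the cap in.

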